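Slide the blind flange onto its mark and lean the spark screen

TASK

Get this flange ready for welding: slide the aluminium blind flange along the table, without lifting it, until it lies wholly inside the white painted ring. Then lean the green spark screen over towards the ring to 45 degrees from upright and let go, so that it stays there by itself. Leave the tape roll, pipe elbow and brush where they are.

Things in the scene. Friction and masses are not known exactly. Their poses are not given: they have to be found in the camera images.
- flange_center (a point): Centre (half-way up) of the blind flange: a plain solid aluminium disc, 110 mm diameter, 20 mm thick, about 0.5 kg, lying flat on the table (this point is 10 mm above the table), with four black bolt holes drawn on its top. Too wide to grip across; it slides on the steel table under a few newtons.
- ring: White painted ring flat on the dark steel table, with a small white cross at its centre; inner diameter 140 mm, outer 160 mm, no height to speak of. Origin: its centre, at table height. The flange lies wholly inside when their centres are less than 15 mm apart.
- stand: Blue fixed stand of the spark screen, origin at the centre of its underside on the table. It is 246 mm along its own x, 80 mm along its own y, base 12 mm thick, with a 60 mm high cheek at each end. The ring lies on its own -y side, about 200 mm away; its own +y side is the back and is free for the robot to at least 150 mm from the stand's middle.
- screen_hinge (a point): Middle of the screen's hinge line: on the stand, 35 mm above the table, right above the stand's origin. The hinge line runs along the stand's own x.
- screen_top (a point): Middle of the top edge of the screen panel (orange rail), 160 mm from the hinge line; moves with the panel. The panel is a green-tinted pane in a flat steel frame 216 mm wide and 16 mm thick (8 mm either side of the plane through the hinge line); it can be pushed anywhere or pinched at the orange rail.
- screen (a joint): Angle of the screen panel in rad: 0 = upright, positive = leaning towards the ring (to the stand's own -y), negative = leaning away from it; 45 degrees is 0.785. Range -0.6 to 1.45. A stiff friction hinge (about 0.7 N m): it stays where it is left.
- tape_center (a point): Middle of the cream masking-tape roll standing flat, 100 mm diameter, 45 mm high. Leave alone.
- elbow_center (a point): On the steel 90-degree pipe elbow lying flat, pipe 50 mm diameter, about 100 mm across. Leave alone.
- wirebrush_grip (a point): Grip of the wooden-handled brush lying on the table, about 200 mm long. Leave alone.
There are look-alikes about, which are no part of the job. What is meant by the part that bears flange_center is not orange or pink, and is the smaller of those in its own colour.

How it is judged:
On the way, in this order (a step that is already met when the one before it is completed fails the run):
1. the flange lies still, wholly inside the ring (horizontal distance between flange_center and ring below 0.015 m and linear speed of flange below 0.01 m/s), for 0.2 s.
2. the screen, let go, stays at 45 degrees (value of joint screen between 0.645 and 0.925 rad and contact force between screen and the arm below 0.1 N and contact force between screen and the fingers below 0.1 N), for 0.3 s.
At the end, for the whole second after the job is handed in: The flange lies flat and still on the table with its centre within 15 mm of the ring's centre, and the released screen rests at 45 degrees towards the ring, within 8 degrees (all of step 1 and height (world z) of flange_center below 0.015 m and angle between flange_center's own z axis and vertical below 0.05 rad and value of joint screen between 0.645 and 0.925 rad and velocity of joint screen between -0.02 and 0.02 rad/s); the robot touches nothing.
It fails at once if the flange is lifted or tipped (height (world z) of flange_center above 0.03 m or angle between flange_center's own z axis and vertical above 0.3 rad).
It fails at once if the tape roll, elbow or brush is displaced by more than 30 mm (distance of any of tape_center, elbow_center, wirebrush_grip from where it was at the start of the episode above 0.03 m).
It also fails if it takes over 56 s, if anything falls off the work surface, if the arm or the gripper's body presses on something with over 40 N, if the wrist force passes 120 N, or if a joint passes its speed limit or range.

ROBOT

A 6-joint arm with a two-finger parallel gripper is mounted at the origin on the work surface. World frame = base frame: x ahead of the robot, y to its left, z up, the work surface at z = 0. Lengths are in m, angles in rad, forces in N, time in s.
With the tool pointing down it reaches from about 0.25 to 0.775 m from the base axis. Payload 4 kg.
Tool frame: the origin (TCP) lies between the finger pads; the fingertips stand 11 mm ahead of it and the grasp point (between the pads) lies 8 mm behind it; z points along the fingers, y is the direction in which the jaws open and shut (so a half turn about z gives the same grasp; the last joint's range is limited). The gripper opens to 94 mm and grips with 3 to 60 N. Pads are 16 mm wide; open, the fingers measure 119 mm over their backs; the gripper's body (75 mm by 177 mm) begins 78 mm behind the grasp point.
Start: joints at [1.158, 0.087, 1.371, -0, 1.684, -0.103], TCP at [0.168, 0.524, 0.217] pointing down, gripper open.
Joint ranges: [-3.1, 3.1], [-0.76, 2.03], [0.27, 2.55], [-1.08, 4.22], [0.17, 2.65], [-2.57, 2.57]. Speed limits (rad/s): [2.79, 2.79, 3.14, 3.14, 3.14, 3.14].

INTERFACE

Orientations are given as [roll, pitch, yaw] about the fixed x, y, z axes, in that order (R = Rz(yaw) Ry(pitch) Rx(roll)).
In Python, from bench import get_obs, cams, ticket gives the robot as it stands. The module is installed in compiled form; this text tells all that it offers.
- The arm moves only by the shell command python3 -m crank 'ROWS'. ROWS is JSON, a list of rows, each an object of numbers: "tx", "ty", "tz": the shift along the tool's x, y, z in cm; "twist": the turn about the tool's z in degrees; "grip": the opening, from 0 (shut) to 1 (fully open). In form: [{"tx": .., "ty": .., "tz": .., "twist": .., "grip": ..}, ...]. A call has 1 to 12 rows; each row shifts and turns the commanded pose from where the row before left it, along the tool's axes as they then stand; what a row does not reach is not made up. A row lasts 1/8 s, in which the tool goes at most 62.5 mm and 10.7 degrees, less where a joint would pass 70% of its speed; a pose out of reach is approached as far as the arm can. A call is refused whole if a number of a shift passes 6.25 or a number of a turn 10.7, either way. A call with a gripper value outside its range is refused whole. The fingers move at their own pace and stop on an object; the grip force is fixed at half the most. Time passes only in rows, so rows that do not move let the fingers close. It gives the time, the measured TCP pose, the force and the opening at its end, in the units of the state.
- get_obs(): the state, without advancing time (a new reading comes with each control period).
- cams.snapshot(name): name is "side" or "top"; returns a dict with "frame" (384x512x3 uint8, red, green, blue), "intrinsics" (3x3 intrinsics, pixels), "R" (3x3) and "t" (3): a world point X has camera coordinates R X + t. Camera axes: x right, y down, z forward; pixel columns grow to the right and rows downward; lengths in m; the calibration is good to about 2 mm. A picture is of the moment at which its call begins. There is no depth.
- ticket.close_job(): hands the job in, once; it reports no verdict.
Trained networks look in a picture, given as the dict that the camera call returned (one of the last four; its "shot" number tells which), for a name from the list of things; names that differ only in an ending like _2 or _b are one class to them, and where a whole thing is asked for, a point or a joint stands for the part that bears it (a point fixed in the world has none). Each returns a list of dicts, best first, with "conf" (0 to 1); they miss things now and then, are a little off and sometimes report something else, mostly with a low value. They report only what shows in the picture. A call takes as long as a camera call. They do not tell look-alikes from the thing itself.
- cams.outline_of(picture, query): "region" (384x512 bool, what is visible of it) and "centre" ([column, row] in pixels, amid what is visible of it).
The state is a dict: "time": time; "joint_positions": joint angles; "qvel": joint speeds; "joint_torque": joint torques, N m; "tool_pos": TCP position; "ee_rot": TCP orientation; "wrist_force": force on the tool from outside, world axes, zero at the start; "wrist_torque": the same for the moment, N m; "width": finger opening in m.
Only numpy, scipy, OpenCV 4.12 (cv2) and the standard library are available. Lean on these libraries where they do the work, as an engineer would, in place of code of your own. Each camera call takes 0.05 s, during which the arm holds its last target.

## Working session

There is one attempt and no reset: what is moved stays moved. The work goes in short steps, Python scripts to look and compute and a shell command to move; the robot and the scene stay as the last step left them, time stands still between calls to the robot, and variables do not carry over. Pictures are saved under pics/ and viewed, and the job is handed in when it is done.

```bash
mkdir -p pics; cat > h.py <<'E'
import numpy as np, cv2
from bench import get_obs, cams, ticket
def save(p,name,crop=None,s=1):
    f=p["frame"][:,:,::-1]
    if crop: a,b,c,d=crop; f=f[b:d,a:c]
    f=cv2.resize(np.ascontiguousarray(f),None,fx=s,fy=s,interpolation=cv2.INTER_CUBIC); cv2.imwrite("pics/"+name,f)
def ray(p,uv,z):
    K,R,t=map(np.array,(p["intrinsics"],p["R"],p["t"]))
    d=R.T@np.linalg.inv(K)@np.array([uv[0],uv[1],1.]); c=-R.T@t
    return c+d*(z-c[2])/d[2]
def proj(p,X):
    K,R,t=map(np.array,(p["intrinsics"],p["R"],p["t"]))
    q=K@(R@np.array(X)+t); return q[:2]/q[2]
E
python3 - <<'E'
from h import *
o=get_obs(); print({k:np.round(v,3) for k,v in o.items()})
for n in("top","side"):
    p=cams.snapshot(n); save(p,n+"0.png",s=1.5)
    print(n,np.round(p["R"],3).tolist(),np.round(p["t"],3))
    for q in["flange_center","ring","stand","screen","screen_top","tape_center","elbow_center","wirebrush_grip"]:
        for r in cams.outline_of(p,q): print(q,round(r["conf"],2),np.round(r["centre"],1),int(r["region"].sum()),np.round(ray(p,r["centre"],0.02 if q[0]=='f' else 0),3)[:2])
E
```

```text
{'time': np.float64(0.0), 'joint_positions': array([ 1.158,  0.088,  1.372, -0.   ,  1.684, -0.103]), 'qvel': array([ 0.001,  0.001,  0.   , -0.001, -0.002, -0.   ]), 'joint_torque': array([ 1.0000e-03, -3.4017e+01, -3.0243e+01,  7.2000e-02,  3.3000e-02,
       -0.0000e+00]), 'tool_pos': array([0.167, 0.523, 0.215]), 'ee_rot': array([-3.139, -0.   ,  2.832]), 'wrist_force': array([ 0.299, -0.696,  0.842]), 'wrist_torque': array([-0.016,  0.034, -0.044]), 'width': np.float64(0.094)}
top [[0.017, -1.0, -0.012], [-0.991, -0.015, -0.131], [0.13, 0.015, -0.991]] [-0.154  0.545  1.299]
flange_center 0.98 [279.7 192.2] 689 [ 0.532 -0.251]
flange_center 0.97 [303.6 143.6] 687 [ 0.715 -0.339]
flange_center 0.64 [368.7 257.5] 1526 [ 0.302 -0.57 ]
flange_center 0.55 [306.6 243.3] 1510 [ 0.348 -0.349]
ring 0.69 [216.7 202.5] 1478 [ 0.492 -0.02 ]
ring 0.36 [202.3 127.6] 304 [0.777 0.044]
stand 0.79 [149.3 194.5] 2538 [0.518 0.233]
screen 0.58 [147.6 194.9] 1657 [0.516 0.239]
screen_top 0.87 [144.2 195.1] 1605 [0.515 0.252]
screen_top 0.64 [150.2 192.4] 2419 [0.526 0.23 ]
tape_center 0.89 [250.4 1
[... 277 characters left out ...]
.237]
flange_center 0.87 [205.2 174.7] 670 [ 0.717 -0.336]
flange_center 0.67 [310.7 185.1] 1456 [ 0.358 -0.338]
flange_center 0.67 [246.9 338.3] 4765 [0.5   0.192]
flange_center 0.66 [323.7 145. ] 1089 [ 0.313 -0.554]
ring 0.9 [265.8 267.2] 2212 [ 0.476 -0.018]
ring 0.37 [245.4 336.7] 4656 [0.505 0.181]
stand 0.64 [245.5 337.4] 4698 [0.505 0.183]
screen 0.82 [241.  327.5] 2435 [0.519 0.16 ]
screen_top 0.69 [240.7 326.9] 2386 [0.52  0.159]
tape_center 0.79 [179.1 213.3] 842 [ 0.767 -0.174]
elbow_center 0.71 [243.  327.2] 2549 [0.515 0.159]
elbow_center 0.61 [158.  266.1] 612 [0.775 0.019]
elbow_center 0.21 [246.8 336.8] 4734 [0.502 0.181]
wirebrush_grip 0.63 [216.5 155. ] 457 [ 0.704 -0.464]
```

View pics/top0.png

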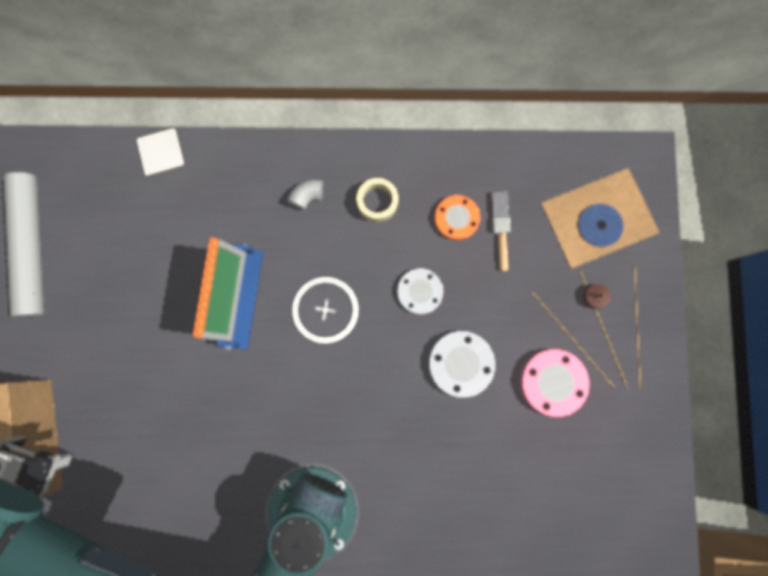

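View pics/side0.png

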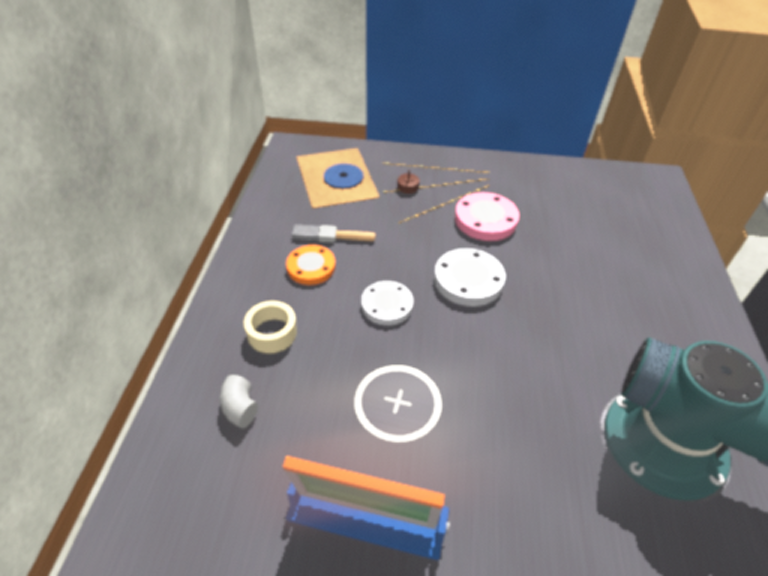

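Candidates for the flange in the top image (original pixels): small white (280,192), orange (304,144), large white (307,243) and pink (369,257). By the description it is the small white one. The screen currently leans away from the ring.

```bash
cat >> h.py <<'E'
from scipy.optimize import least_squares, minimize
A=np.linspace(0,2*np.pi,60,endpoint=False)
def hullmask(P):
    m=np.zeros((384*4,512*4),np.uint8); h=cv2.convexHull(np.array(P,np.float32)*4+1.5).astype(np.int32); cv2.fillConvexPoly(m,h,1); return m
def cen(m): y,x=np.nonzero(m); return np.array([x.mean(),y.mean()])
def modelcen(p,pts): return (cen(hullmask([proj(p,q) for q in pts]))-1.5)/4
def disc(x,y,r,h): return [(x+r*np.cos(a),y+r*np.sin(a),z) for a in A for z in((0,h) if h else (0,))]
def fitdisc(p,region,r,h,x0):
    m=region.astype(np.uint8); c,_=cv2.findContours(m,0,2); c=max(c,key=cv2.contourArea)
    f=np.zeros_like(m); cv2.fillPoly(f,[c],1); c0=cen(f); x=np.array(x0[:2],float)
    for _ in range(8):
        e=c0-modelcen(p,disc(x[0],x[1],r,h)); a=ray(p,proj(p,[x[0],x[1],h/2])+e,h/2)[:2]; x=a
    return x,f.sum(),hullmask([proj(p,q) for q in disc(x[0],x[1],r,h)]).sum()/16
def find(p,q,near):
    rs=cams.outline_of(p,q)
    rs=[r for r in rs if np.linalg.norm(ray(p,r["centre"],0.01)[:2]-near)<.06]
    return rs[0] if rs else None
E
python3 - <<'E'
from h import *
for n in("top","side"):
    p=cams.snapshot(n)
    if n=="top": save(p,"crop0.png",(120,110,330,280),3.5)
    else: save(p,"crop1.png",(170,170,370,380),2.8)
    for q,near,r,h in(("flange_center",(.525,-.245),.055,.02),("ring",(.485,-.02),.08,0)):
        R=find(p,q,np.array(near))
        if R: print(n,q,R["conf"],fitdisc(p,R["region"],r,h,near))
    f=p["frame"]; hsv=cv2.cvtColor(f,cv2.COLOR_RGB2HSV)
    x0,y0,x1,y1=(110,140,190,250) if n=="top" else (180,290,310,375)
    m=np.zeros(f.shape[:2],np.uint8); m[y0:y1,x0:x1]=1
    o=((hsv[...,0]<16)&(hsv[...,1]>150)&(hsv[...,2]>120)).astype(np.uint8)*m
    b=((hsv[...,0]>100)&(hsv[...,0]<125)&(hsv[...,1]>130)).astype(np.uint8)*m
    for nm,k in(("orange",o),("blue",b)):
        c=max(cv2.findContours(k,0,2)[0],key=cv2.contourArea); rc=cv2.minAreaRect(c); print(n,nm,k.sum(),np.round(cv2.boxPoints(rc),1).tolist())
E
```

```text
top flange_center 0.91 (array([ 0.52695614, -0.25214269]), np.uint64(720), np.float64(728.125))
top ring 0.64 (array([ 0.47969057, -0.01971628]), np.uint64(1464), np.float64(1472.9375))
top orange 411 [[128.0, 223.5], [139.1999969482422, 158.3000030517578], [145.5, 159.39999389648438], [134.39999389648438, 224.60000610351562]]
top blue 608 [[144.8000030517578, 228.89999389648438], [160.10000610351562, 163.60000610351562], [178.5, 167.89999389648438], [163.1999969482422, 233.3000030517578]]
side flange_center 0.72 (array([ 0.5242215 , -0.25015347]), np.uint64(796), np.float64(834.0625))
side ring 0.96 (array([ 0.47752412, -0.01630593]), np.uint64(2241), np.float64(2271.5625))
side orange 578 [[189.1999969482422, 311.29998779296875], [190.8000030517578, 304.70001220703125], [295.20001220703125, 331.1000061035156], [293.6000061035156, 337.70001220703125]]
side blue 1052 [[219.1999969482422, 356.3999938964844], [226.60000610351562, 323.3999938964844], [299.0, 339.3999938964844], [291.70001220703125, 372.5]]
```

```bash
ls pics
```

```text
crop0.png
crop1.png
side0.png
top0.png
```

View pics/crop0.png

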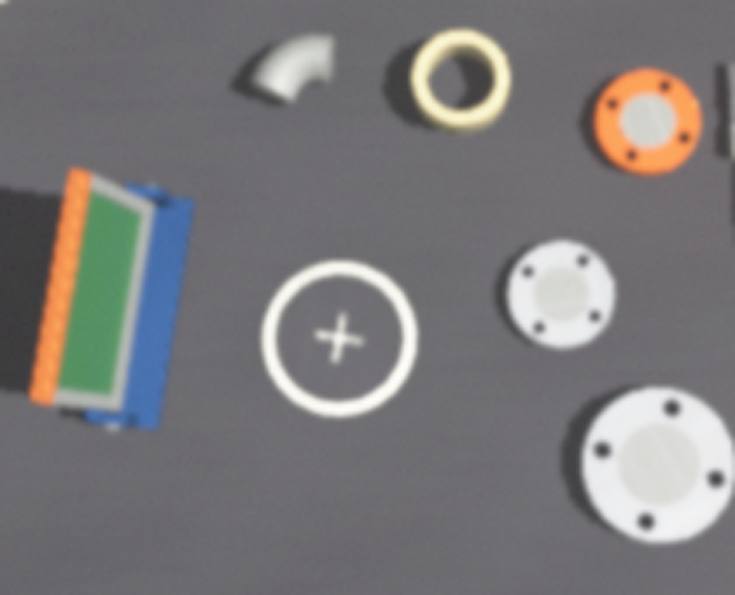

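View pics/crop1.png

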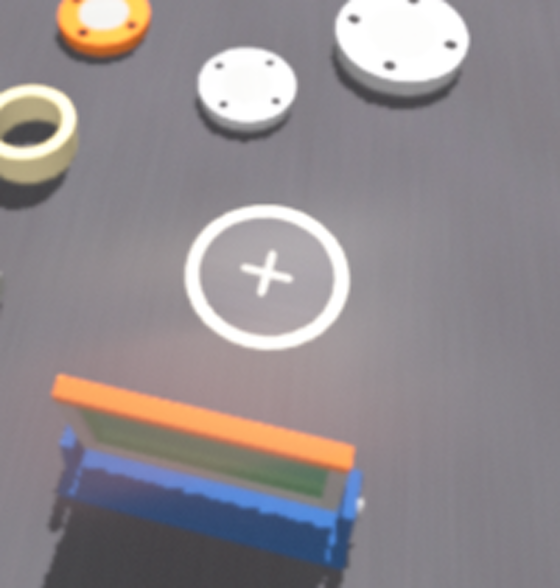

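```bash
python3 - <<'E'
from h import *
T=cams.snapshot("top");S=cams.snapshot("side")
def tri(a,b):
    M=[]
    for p,(u,v) in((T,a),(S,b)):
        P=p["intrinsics"]@np.c_[p["R"],p["t"]]; M+= [u*P[2]-P[0],v*P[2]-P[1]]
    X=np.linalg.svd(np.array(M))[2][-1]; return X[:3]/X[3]
t=np.array([[128.0,223.5],[139.2,158.3],[145.5,159.4],[134.4,224.6]])
s=np.array([[189.2,311.3],[190.8,304.7],[295.2,331.1],[293.6,337.7]])
print("cam",-T["R"].T@T["t"],-S["R"].T@S["t"])
near_t=(t[0]+t[3])/2; far_t=(t[1]+t[2])/2; far_s=(s[0]+s[1])/2; near_s=(s[2]+s[3])/2
n=tri(near_t,near_s);f=tri(far_t,far_s);print(n,f,(n+f)/2,np.linalg.norm(f-n),np.degrees(np.arctan2(*(f-n)[1::-1])))
# stand ring-side base edge (top z .012), top view right side
for uv in([178.5,167.9],[163.2,233.3]): print(ray(T,uv,.012),ray(T,uv,.06))
# fit model: stand (x,y,yaw), screen angle; match orange rail ends
def fun(v):
    x,y,w,a=v; ex=np.array([np.cos(w),np.sin(w),0]); ey=np.array([-np.sin(w),np.cos(w),0])
    top=np.array([x,y,.035])-ey*.16*np.sin(a)+np.array([0,0,.16*np.cos(a)])
    r=[]
    for p,q0,q1 in((T,near_t,far_t),(S,near_s,far_s)):
        for sg,q in((-1,q0),(1,q1)): r+=list(proj(p,top+sg*.108*ex)-q)
    c=np.array([x,y,.012])
    for sg,q in((1,[178.5,167.9]),(-1,[163.2,233.3])): r+=list(proj(T,c+ex*sg*.123-ey*.04)-np.array(q))
    return r
for w in(0,):
  for a0 in(-.3,.3):
    R=least_squares(fun,[.52,.2,w,a0]); print(R.x,R.cost,np.round(R.fun,1))
E
```

```text
cam [ 0.37384051 -0.16424121  1.35664447] [0.45989357 0.51013317 0.8768087 ]
[0.40246801 0.23255499 0.18209969] [0.61496947 0.20783776 0.18435977] [0.50871874 0.22019637 0.18322973] 0.21394607142060265 -6.634578854800737
[0.61784487 0.12540019 0.012     ] [0.6091346  0.11506081 0.06      ]
[0.37523616 0.17097999 0.012     ] [0.37518634 0.15901355 0.06      ]
[ 0.50344189  0.18670238 -0.13470897 -0.22362528] 7.826741325478276 [-2.2  0.4 -0.5 -0.5  1.   0.2 -0.4 -1.7 -1.4 -0.6  2.  -0.2]
[ 0.50344189  0.18670237 -0.134709   -0.22362535] 7.826741325473162 [-2.2  0.4 -0.5 -0.5  1.   0.2 -0.4 -1.7 -1.4 -0.6  2.  -0.2]
```

The crop confirms it: the small white disc with 4 holes at top pixel (280,192) is the flange, and the larger white one is the decoy. Estimates: flange at (0.526,-0.251), ring at (0.479,-0.018), stand at (0.503,0.187) with yaw about -0.135, and screen about -0.22 rad.

I'll turn the tool so its x points along the push direction, about 101.5° yaw. Then I'll push with the jaws part-open, so the disc nests between two contacts.

```bash
python3 -m crank '[{"twist":10.1,"grip":0.6},{"twist":10.1,"grip":0.6},{"twist":10.1,"grip":0.6},{"twist":10.1,"grip":0.6},{"twist":10.1,"grip":0.6},{"twist":10.1,"grip":0.6},{"tx":-3,"ty":0.6,"grip":0.6},{"tx":-5,"ty":1.1,"grip":0.6}]'
```

```text
invalid input at $[0]: expected keys tx, ty, tz, twist, grip
```

All keys are required in each row.

```bash
python3 -m crank '[{"tx":0,"ty":0,"tz":0,"twist":10.1,"grip":0.6},{"tx":0,"ty":0,"tz":0,"twist":10.1,"grip":0.6},{"tx":0,"ty":0,"tz":0,"twist":10.1,"grip":0.6},{"tx":0,"ty":0,"tz":0,"twist":10.1,"grip":0.6},{"tx":0,"ty":0,"tz":0,"twist":10.1,"grip":0.6},{"tx":0,"ty":0,"tz":0,"twist":10.1,"grip":0.6},{"tx":-3,"ty":0.6,"tz":0,"twist":0,"grip":0.6},{"tx":-5,"ty":1.1,"tz":0,"twist":0,"grip":0.6}]'
```

```text
time: 2.3
tool_pos: [0.2005, 0.4487, 0.2162]
ee_rot: [-3.142, 0.0, 1.776]
wrist_force: [0.3, -1.0, 0.8]
width: 0.0568
```

```bash
python3 -m crank '[{"tx":-6,"ty":1.3,"tz":0,"twist":0,"grip":0.6},{"tx":-6,"ty":1.3,"tz":0,"twist":0,"grip":0.6},{"tx":-6,"ty":1.3,"tz":0,"twist":0,"grip":0.6},{"tx":-6,"ty":1.3,"tz":0,"twist":0,"grip":0.6},{"tx":-6,"ty":1.3,"tz":0,"twist":0,"grip":0.6},{"tx":-6,"ty":1.3,"tz":0,"twist":0,"grip":0.6},{"tx":-6,"ty":1.3,"tz":0,"twist":0,"grip":0.6},{"tx":-6,"ty":1.3,"tz":0,"twist":0,"grip":0.6},{"tx":-6,"ty":1.3,"tz":0,"twist":0,"grip":0.6},{"tx":-6,"ty":1.3,"tz":0,"twist":0,"grip":0.6},{"tx":-6,"ty":1.3,"tz":0,"twist":0,"grip":0.6},{"tx":-6,"ty":1.3,"tz":0,"twist":0,"grip":0.6}]'
python3 -m crank '[{"tx":-6,"ty":1.2,"tz":0,"twist":0,"grip":0.6},{"tx":-5,"ty":1,"tz":0,"twist":0,"grip":0.6},{"tx":-2,"ty":0.3,"tz":0,"twist":0,"grip":0.6},{"tx":0,"ty":0,"tz":0,"twist":0,"grip":0.6},{"tx":0,"ty":0,"tz":0,"twist":0,"grip":0.6}]'
```

```text
time: 3.8
tool_pos: [0.4993, -0.2268, 0.2166]
ee_rot: [3.141, 0.0, 1.774]
wrist_force: [1.0, 0.4, 1.1]
width: 0.0564
time: 4.42
tool_pos: [0.5493, -0.3462, 0.2165]
ee_rot: [3.142, -0.001, 1.775]
wrist_force: [0.2, -0.4, -0.6]
width: 0.0563
```

```bash
python3 - <<'E'
from h import *
o=get_obs(); print(o["tool_pos"],o["ee_rot"])
p=cams.snapshot("side"); save(p,"s1.png",(130,90,350,380),2)
E
```

```text
[ 0.54926764 -0.34617503  0.21652284] [ 3.14156716e+00 -6.86026870e-04  1.77462274e+00]
```

View pics/s1.png

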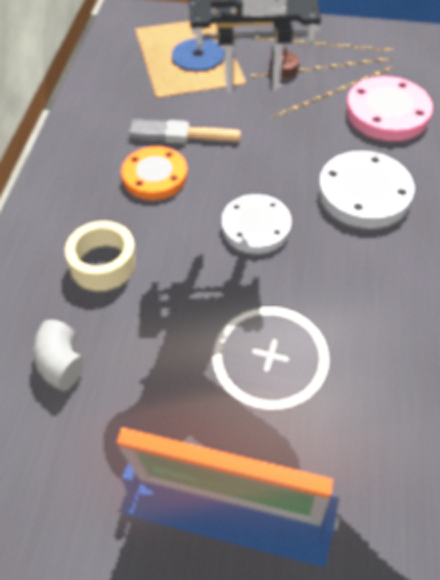

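```bash
python3 -m crank '[{"tx":0,"ty":0,"tz":5,"twist":0,"grip":0.6},{"tx":0,"ty":0,"tz":5,"twist":0,"grip":0.6},{"tx":0,"ty":0,"tz":5,"twist":0,"grip":0.6},{"tx":0,"ty":0,"tz":2.5,"twist":0,"grip":0.6},{"tx":0,"ty":0,"tz":1.2,"twist":0,"grip":0.6},{"tx":0,"ty":0,"tz":1.1,"twist":0,"grip":0.6},{"tx":0,"ty":0,"tz":0,"twist":0,"grip":0.6}]'
```

```text
time: 5.35
tool_pos: [0.5496, -0.3468, 0.0188]
ee_rot: [3.141, 0.0, 1.774]
wrist_force: [0.3, -0.1, 0.4]
width: 0.0565
```

```bash
python3 -m crank '[{"tx":1.5,"ty":0,"tz":0,"twist":0,"grip":0.6},{"tx":1.5,"ty":0,"tz":0,"twist":0,"grip":0.6},{"tx":1,"ty":0,"tz":0,"twist":0,"grip":0.6},{"tx":1,"ty":0,"tz":0,"twist":0,"grip":0.6},{"tx":1.5,"ty":0,"tz":0,"twist":0,"grip":0.6},{"tx":1.5,"ty":0,"tz":0,"twist":0,"grip":0.6},{"tx":1.5,"ty":0,"tz":0,"twist":0,"grip":0.6},{"tx":1.5,"ty":0,"tz":0,"twist":0,"grip":0.6},{"tx":1.5,"ty":0,"tz":0,"twist":0,"grip":0.6},{"tx":1.5,"ty":0,"tz":0,"twist":0,"grip":0.6},{"tx":1.0,"ty":0,"tz":0,"twist":0,"grip":0.6},{"tx":0.5,"ty":0,"tz":0,"twist":0,"grip":0.6}]'
cat >> h.py <<'E'
def meas(tag,near,view=True):
    o=get_obs(); tp=o["tool_pos"]; w=o["ee_rot"][2]; print("tcp",np.round(tp,4),"yaw",w)
    out=[]
    for n in("top","side"):
        p=cams.snapshot(n); rg=np.array([.4797,-.0197] if n=="top" else [.4775,-.0163])
        R=find(p,"flange_center",np.array(near))
        if R is None: print(n,"none"); continue
        x,a,b=fitdisc(p,R["region"],.055,.02,near)
        d=rg-x; ex=np.array([np.cos(w),np.sin(w)]); ey=np.array([np.sin(w),-np.cos(w)])
        print(n,"fl",np.round(x,4),"area",a,round(b),"to ring tool x,y:",np.round([d@ex,d@ey],4),"fl rel tcp",np.round([(x-tp[:2])@ex,(x-tp[:2])@ey],4))
        if n=="side" and view: save(p,tag+".png",(170,120,350,380),2.2)
        if n=="top" and view: save(p,tag+"t.png",(150,110,330,280),3)
E
python3 - <<'E'
from h import *
meas("m1",(.505,-.145))
E
```

```text
time: 6.85
tool_pos: [0.5183, -0.1949, 0.019]
ee_rot: [3.141, 0.001, 1.775]
wrist_force: [1.4, -5.8, 3.1]
width: 0.0562
tcp [ 0.5183 -0.1949  0.019 ] yaw 1.7748000465913207
top fl [ 0.4915 -0.1413] area 328 727 to ring tool x,y: [0.1214 0.0131] fl rel tcp [ 0.058  -0.0154]
side fl [ 0.5054 -0.1394] area 950 996 to ring tool x,y: [ 0.1262 -0.0024] fl rel tcp [ 0.057  -0.0014]
```

```bash
python3 -m crank '[{"tx":1,"ty":0,"tz":0,"twist":0,"grip":0.6},{"tx":1.5,"ty":0,"tz":0,"twist":0,"grip":0.6},{"tx":1.5,"ty":0,"tz":0,"twist":0,"grip":0.6},{"tx":1.5,"ty":0,"tz":0,"twist":0,"grip":0.6},{"tx":1.5,"ty":0,"tz":0,"twist":0,"grip":0.6},{"tx":1.5,"ty":0,"tz":0,"twist":0,"grip":0.6},{"tx":1.2,"ty":0,"tz":0,"twist":0,"grip":0.6},{"tx":1,"ty":0,"tz":0,"twist":0,"grip":0.6},{"tx":0.6,"ty":0,"tz":0,"twist":0,"grip":0.6},{"tx":0.3,"ty":0,"tz":0,"twist":0,"grip":0.6},{"tx":0,"ty":0,"tz":0,"twist":0,"grip":0.6}]'
python3 - <<'E'
from h import *
meas("m2",(.481,-.026))
E
```

```text
time: 8.43
tool_pos: [0.4946, -0.0818, 0.0185]
ee_rot: [-3.141, 0.0, 1.774]
wrist_force: [0.7, -4.2, 3.0]
width: 0.0561
tcp [ 0.4946 -0.0818  0.0185] yaw 1.7741417831332273
top fl [ 0.4625 -0.0163] area 262 735 to ring tool x,y: [-0.0068  0.0161] fl rel tcp [ 0.0707 -0.0182]
side fl [ 0.4808 -0.0274] area 1191 1213 to ring tool x,y: [ 0.0116 -0.001 ] fl rel tcp [ 0.0561 -0.0025]
```

```bash
python3 -m crank '[{"tx":0.4,"ty":0,"tz":0,"twist":0,"grip":0.6},{"tx":0.4,"ty":0,"tz":0,"twist":0,"grip":0.6},{"tx":0.3,"ty":0,"tz":0,"twist":0,"grip":0.6},{"tx":0,"ty":0,"tz":0,"twist":0,"grip":0.6},{"tx":-1,"ty":0,"tz":0,"twist":0,"grip":0.6},{"tx":-4,"ty":0,"tz":0,"twist":0,"grip":0.6},{"tx":-4,"ty":0,"tz":0,"twist":0,"grip":0.6},{"tx":-4,"ty":0,"tz":-3,"twist":0,"grip":0.6},{"tx":-5,"ty":0,"tz":-5,"twist":0,"grip":0.6},{"tx":-2,"ty":0,"tz":-2,"twist":0,"grip":0.6},{"tx":0,"ty":0,"tz":0,"twist":0,"grip":0.6}]'
python3 - <<'E'
from h import *
meas("m3",(.48,-.018))
E
```

```text
time: 10.0
tool_pos: [0.5322, -0.262, 0.1134]
ee_rot: [3.14, -0.001, 1.772]
wrist_force: [0.4, 0.3, -0.8]
width: 0.0565
tcp [ 0.5322 -0.262   0.1134] yaw 1.77209484300038
top fl [ 0.4829 -0.0186] area 665 733 to ring tool x,y: [-0.0004 -0.0034] fl rel tcp [0.2483 0.0004]
side fl [ 0.4798 -0.0165] area 1193 1238 to ring tool x,y: [ 0.0006 -0.0022] fl rel tcp [ 0.251  -0.0023]
```

View pics/m3.png

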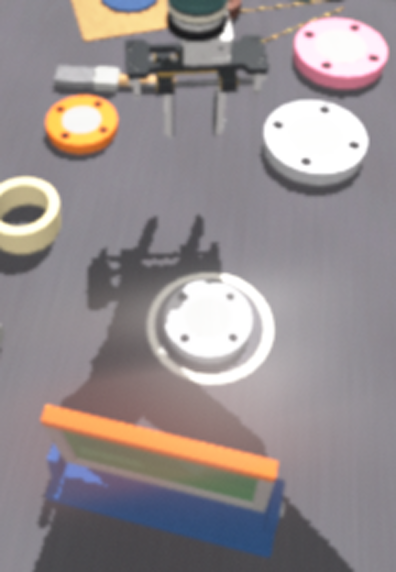

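View pics/m3t.png

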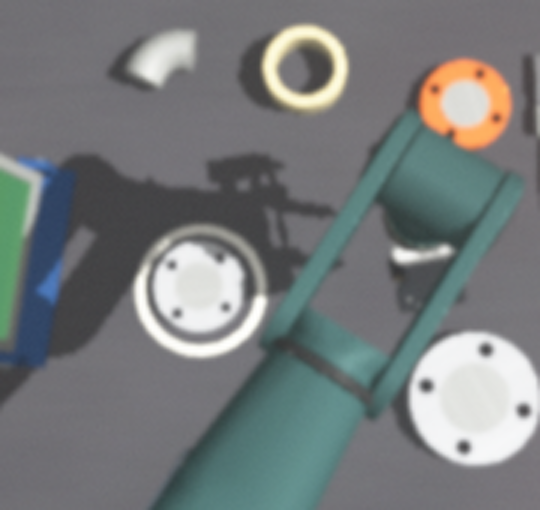

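The flange is centred in the ring to about 3 mm in both views: side crop (208,322) and top crop (200,287). Next I'll go over the panel and come down behind it with the fingers shut.

```bash
python3 -m crank '[{"tx":0,"ty":0,"tz":-5,"twist":9.6,"grip":0},{"tx":0,"ty":0,"tz":-5,"twist":9.6,"grip":0},{"tx":0,"ty":0,"tz":-5,"twist":0,"grip":0},{"tx":2,"ty":-0.3,"tz":-1,"twist":0,"grip":0},{"tx":5,"ty":-0.8,"tz":0,"twist":0,"grip":0},{"tx":6,"ty":-1,"tz":0,"twist":0,"grip":0},{"tx":6,"ty":-1,"tz":0,"twist":0,"grip":0},{"tx":6,"ty":-1,"tz":0,"twist":0,"grip":0},{"tx":6,"ty":-1,"tz":0,"twist":0,"grip":0}]'
```

```text
time: 11.32
tool_pos: [0.5197, 0.0564, 0.2698]
ee_rot: [-3.137, -0.0, 1.441]
wrist_force: [1.3, -0.5, -0.1]
width: 0.0004
```

```bash
python3 -m crank '[{"tx":6,"ty":-1,"tz":0,"twist":0,"grip":0},{"tx":6,"ty":-1,"tz":0,"twist":0,"grip":0},{"tx":6,"ty":-1,"tz":0,"twist":0,"grip":0},{"tx":4,"ty":-0.5,"tz":0,"twist":0,"grip":0},{"tx":1.5,"ty":0,"tz":0,"twist":0,"grip":0},{"tx":0,"ty":0,"tz":0,"twist":0,"grip":0},{"tx":0,"ty":0,"tz":0,"twist":0,"grip":0}]'
cat >> h.py <<'E'
def pict(tag):
    T=cams.snapshot("top");S=cams.snapshot("side")
    save(T,tag+"t.png",(80,110,300,270),3); save(S,tag+"s.png",(150,220,350,384),3)
    return T,S
E
python3 - <<'E'
from h import *
pict("b1")
o=get_obs();st=np.array([.503,.187]);w=-.135;d=o["tool_pos"][:2]-st
print(o["tool_pos"],o["ee_rot"],"stand frame",d@[np.cos(w),np.sin(w)],d@[-np.sin(w),np.cos(w)])
E
```

```text
time: 12.2
tool_pos: [0.5179, 0.2893, 0.2722]
ee_rot: [-3.141, 0.001, 1.438]
wrist_force: [0.0, -0.6, -0.1]
width: 0.0006
[0.51824634 0.2890822  0.27285187] [3.14138956e+00 1.42937977e-04 1.43693644e+00] stand frame 0.0013683409398032467 0.10320539981251098
```

View pics/b1t.png

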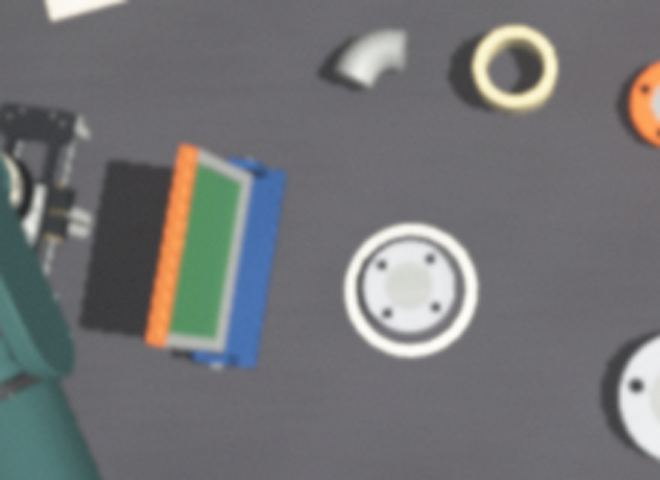

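View pics/b1s.png

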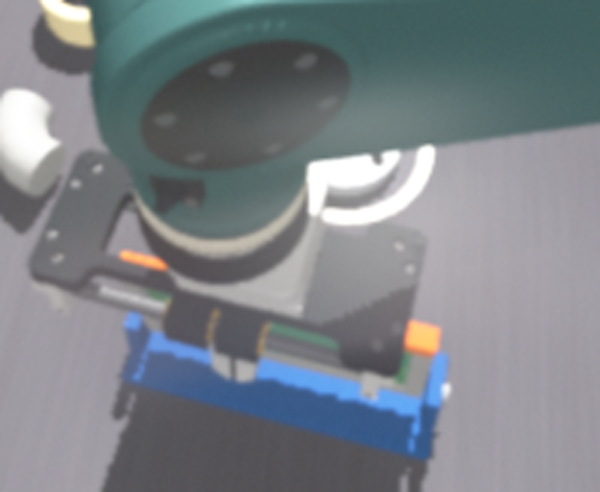

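```bash
python3 -m crank '[{"tx":0,"ty":0,"tz":4,"twist":0,"grip":0},{"tx":0,"ty":0,"tz":5,"twist":0,"grip":0},{"tx":0,"ty":0,"tz":3.6,"twist":0,"grip":0},{"tx":0,"ty":0,"tz":1,"twist":0,"grip":0},{"tx":0,"ty":0,"tz":0,"twist":0,"grip":0},{"tx":-1,"ty":0,"tz":0,"twist":0,"grip":0},{"tx":-1,"ty":0,"tz":0,"twist":0,"grip":0},{"tx":-1,"ty":0,"tz":0,"twist":0,"grip":0},{"tx":-1,"ty":0,"tz":0,"twist":0,"grip":0},{"tx":-1,"ty":0,"tz":0,"twist":0,"grip":0},{"tx":-1,"ty":0,"tz":0,"twist":0,"grip":0}]'
python3 - <<'E'
from h import *
T,S=pict("b2")
E
```

```text
time: 13.68
tool_pos: [0.5106, 0.2323, 0.1379]
ee_rot: [3.14, -0.005, 1.44]
wrist_force: [0.2, 6.2, 5.0]
width: 0.0007
```

View pics/b2t.png

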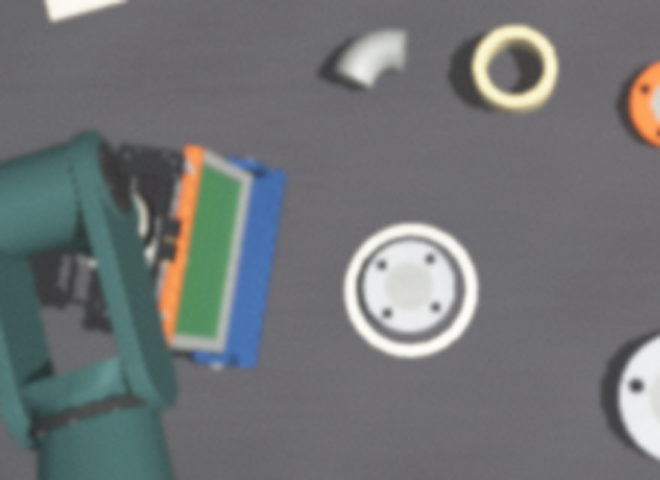

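View pics/b2s.png

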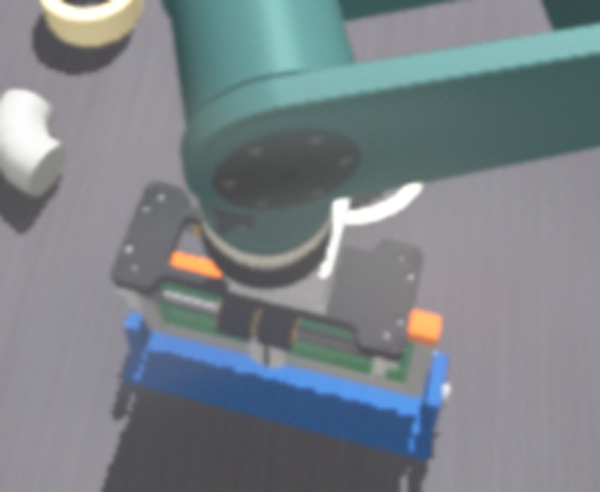

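```bash
python3 -m crank '[{"tx":-1,"ty":0,"tz":0,"twist":0,"grip":0},{"tx":-1,"ty":0,"tz":0,"twist":0,"grip":0},{"tx":-1,"ty":0,"tz":0,"twist":0,"grip":0},{"tx":-1,"ty":0,"tz":0,"twist":0,"grip":0},{"tx":-1,"ty":0,"tz":0,"twist":0,"grip":0},{"tx":-1,"ty":0,"tz":0,"twist":0,"grip":0},{"tx":-1,"ty":0,"tz":0,"twist":0,"grip":0},{"tx":-1,"ty":0,"tz":0,"twist":0,"grip":0},{"tx":-1,"ty":0,"tz":0,"twist":0,"grip":0},{"tx":-0.5,"ty":0,"tz":0,"twist":0,"grip":0},{"tx":-0.5,"ty":0,"tz":0,"twist":0,"grip":0},{"tx":0,"ty":0,"tz":0,"twist":0,"grip":0}]'
python3 - <<'E'
from h import *
T,S=pict("b3")
o=get_obs();st=np.array([.503,.187]);w=-.135;d=o["tool_pos"][:2]-st
y=d@[-np.sin(w),np.cos(w)]; print(o["tool_pos"],o["ee_rot"],o["wrist_force"],"stand frame",d@[np.cos(w),np.sin(w)],y)
yc=y-.008;z=o["tool_pos"][2]-.011-.035
print("angle est",np.arctan2(-yc,z)+np.arcsin(.008/np.hypot(yc,z)))
E
```

```text
time: 15.28
tool_pos: [0.4964, 0.1322, 0.1361]
ee_rot: [-3.14, -0.001, 1.439]
wrist_force: [-0.2, 3.4, 0.8]
width: 0.0004
[0.49641705 0.13221426 0.13613728] [-3.13991957e+00 -4.71162959e-04  1.43909107e+00] [-0.16461187  4.44846586 -0.14216964] stand frame 0.0008505784507196604 -0.055173263489549956
angle est 0.6840449172896613
```

View pics/b3t.png

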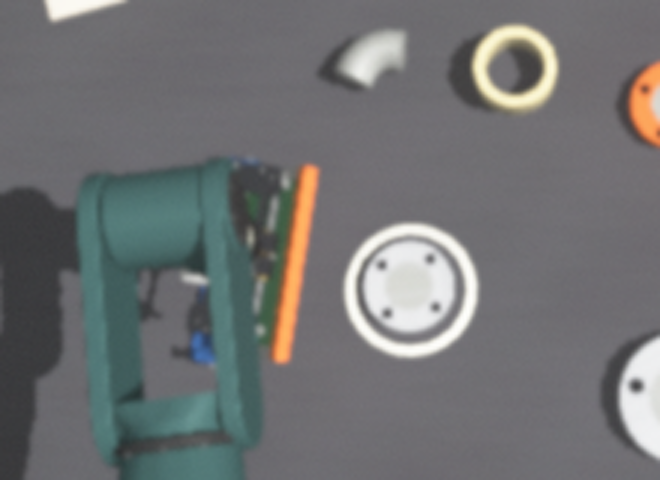

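View pics/b3s.png

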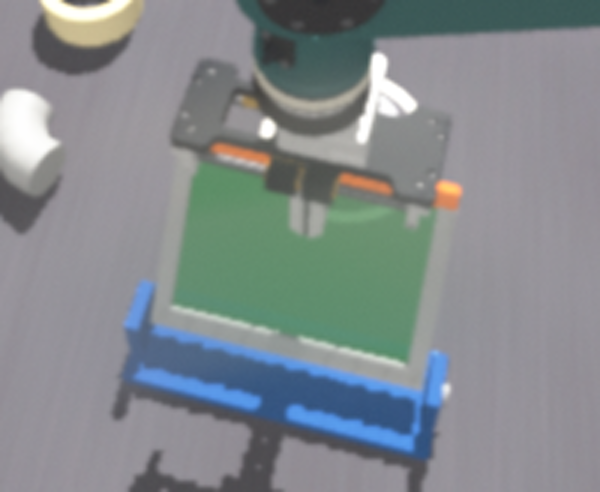

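```bash
cat >> h.py <<'E'
def railfit(p,x0=110,x1=200):
    hsv=cv2.cvtColor(p["frame"],cv2.COLOR_RGB2HSV); m=np.zeros(hsv.shape[:2],np.uint8); m[145:250,x0:x1]=1
    o=((hsv[...,0]<16)&(hsv[...,1]>150)&(hsv[...,2]>120)).astype(np.uint8)*m
    c=max(cv2.findContours(o,0,2)[0],key=cv2.contourArea); b=cv2.boxPoints(cv2.minAreaRect(c)); mid=b.mean(0)
    print("rail box",np.round(b,1).tolist())
    for st in((.503,.187),(.503,.181),(.503,.193)):
        w=-.135; ey=np.array([-np.sin(w),np.cos(w),0])
        # rail visible centre ~ panel at 0.16 from hinge
        aa=np.linspace(-.6,1.45,400)
        e=[np.linalg.norm(proj(p,np.array([*st,.035])-ey*.157*np.sin(a)+np.array([0,0,.157*np.cos(a)]))-mid) for a in aa]
        print(st,"a",round(aa[np.argmin(e)],3),round(min(e),1))
E
python3 - <<'E'
from h import *
railfit(cams.snapshot("top"))
E
```

```text
rail box [[169.89999389648438, 228.6999969482422], [179.6999969482422, 165.5], [184.89999389648438, 166.3000030517578], [175.0, 229.5]]
(0.503, 0.187) a 0.648 0.7
(0.503, 0.181) a 0.607 0.3
(0.503, 0.193) a 0.69 1.0
```

```bash
python3 -m crank '[{"tx":-0.6,"ty":0,"tz":0,"twist":0,"grip":0},{"tx":-0.6,"ty":0,"tz":0,"twist":0,"grip":0},{"tx":-0.5,"ty":0,"tz":0,"twist":0,"grip":0},{"tx":0,"ty":0,"tz":0,"twist":0,"grip":0},{"tx":0,"ty":0,"tz":0,"twist":0,"grip":0}]'
python3 - <<'E'
from h import *
railfit(cams.snapshot("top"))
o=get_obs();st=np.array([.503,.187]);w=-.135;d=o["tool_pos"][:2]-st
y=d@[-np.sin(w),np.cos(w)]; yc=y-.008;z=o["tool_pos"][2]-.046
print(y,"angle est",np.arctan2(-yc,z)+np.arcsin(.008/np.hypot(yc,z)),o["wrist_force"])
E
```

```text
time: 16.05
tool_pos: [0.4948, 0.1148, 0.1368]
ee_rot: [3.142, 0.001, 1.439]
wrist_force: [0.4, 2.7, 1.6]
width: 0.0004
rail box [[173.89999389648438, 228.8000030517578], [183.60000610351562, 166.5], [188.89999389648438, 167.3000030517578], [179.10000610351562, 229.60000610351562]]
(0.503, 0.187) a 0.741 0.9
(0.503, 0.181) a 0.7 0.5
(0.503, 0.193) a 0.782 1.2
-0.07257737772631809 angle est 0.7920614348320263 [-0.2388441   2.46348396  1.4981882 ]
```

```bash
python3 -m crank '[{"tx":0.5,"ty":0,"tz":-0.5,"twist":0,"grip":0},{"tx":2,"ty":0,"tz":-1,"twist":0,"grip":0},{"tx":5,"ty":0,"tz":-2,"twist":0,"grip":0},{"tx":6,"ty":0,"tz":-3,"twist":0,"grip":0},{"tx":6,"ty":3,"tz":-4,"twist":0,"grip":0},{"tx":3,"ty":-6,"tz":-4,"twist":0,"grip":0},{"tx":2,"ty":-6,"tz":-4,"twist":0,"grip":0},{"tx":1,"ty":-6,"tz":-2,"twist":0,"grip":0},{"tx":0,"ty":-6,"tz":0,"twist":0,"grip":0},{"tx":0,"ty":-6,"tz":0,"twist":0,"grip":0},{"tx":0,"ty":0,"tz":0,"twist":0,"grip":0},{"tx":0,"ty":0,"tz":0,"twist":0,"grip":0}]'
python3 - <<'E'
from h import *
T,S=pict("b4"); railfit(T)
hsv=cv2.cvtColor(S["frame"],cv2.COLOR_RGB2HSV)
o=((hsv[...,0]<16)&(hsv[...,1]>150)&(hsv[...,2]>120)).astype(np.uint8); o[:220]=0;o[:,:150]=0;o[:,350:]=0
c=max(cv2.findContours(o,0,2)[0],key=cv2.contourArea); b=cv2.boxPoints(cv2.minAreaRect(c)); print("side rail",b.mean(0),b.tolist())
ht=cv2.cvtColor(T["frame"],cv2.COLOR_RGB2HSV); ot=((ht[...,0]<16)&(ht[...,1]>150)&(ht[...,2]>120)).astype(np.uint8); ot[:,:110]=0; ot[:,210:]=0; ot[:145]=0; ot[250:]=0
c=max(cv2.findContours(ot,0,2)[0],key=cv2.contourArea); bt=cv2.boxPoints(cv2.minAreaRect(c)).mean(0)
M=[]
for p,(u,v) in((T,bt),(S,b.mean(0))):
    P=p["intrinsics"]@np.c_[p["R"],p["t"]]; M+=[u*P[2]-P[0],v*P[2]-P[1]]
X=np.linalg.svd(np.array(M))[2][-1]; X=X[:3]/X[3]; print("rail mid",X)
meas("m4",(.48,-.018),False)
E
```

```text
time: 17.6
tool_pos: [0.275, 0.3755, 0.3166]
ee_rot: [3.14, 0.001, 1.439]
wrist_force: [0.5, -0.4, -0.4]
width: 0.0003
rail box [[173.89999389648438, 228.8000030517578], [183.5, 166.5], [188.89999389648438, 167.3000030517578], [179.3000030517578, 229.6999969482422]]
(0.503, 0.187) a 0.741 0.9
(0.503, 0.181) a 0.7 0.5
(0.503, 0.193) a 0.782 1.2
side rail [215.20001 263.4    ] [[213.40000915527344, 263.79998779296875], [214.00001525878906, 262.0], [217.00001525878906, 263.0], [216.40000915527344, 264.79998779296875]]
rail mid [0.53897451 0.08562818 0.16425241]
tcp [0.2757 0.3753 0.3161] yaw 1.437127579753648
top fl [ 0.4821 -0.02  ] area 750 733 to ring tool x,y: [-0.     -0.0024] fl rel tcp [-0.3643  0.2572]
side fl [ 0.4768 -0.0341] area 801 1199 to ring tool x,y: [ 0.0178 -0.0017] fl rel tcp [-0.379   0.2539]
```

View pics/b4t.png

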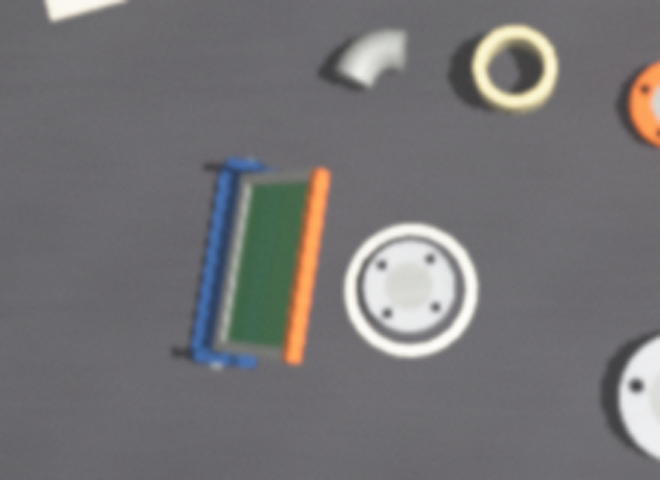

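View pics/b4s.png

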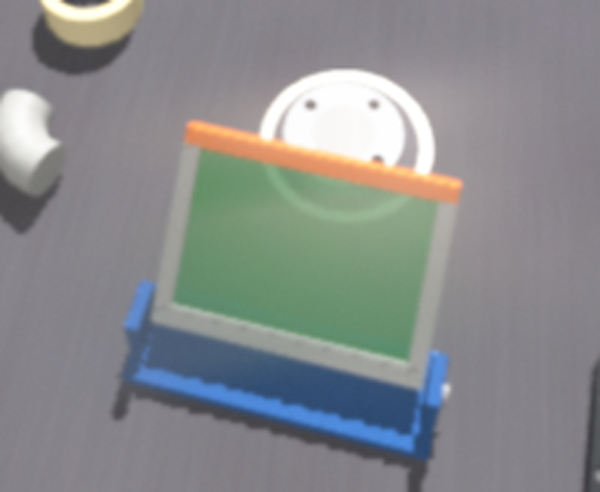

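```bash
python3 - <<'E'
from h import *
T=cams.snapshot("top");S=cams.snapshot("side")
t0=[[131.2,224.05],[142.35,158.85]]; s0=[[294.4,334.4],[190,308]]
t1=[[176.6,229.2],[186.2,166.9]]; s1=[[150+461/3,220+190/3],[150+187/3,220+130/3]]
def fun(v,L):
    x,y,w,a0,a1=v; ex=np.array([np.cos(w),np.sin(w),0]); ey=np.array([-np.sin(w),np.cos(w),0]); r=[]
    for a,t,s in((a0,t0,s0),(a1,t1,s1)):
        top=np.array([x,y,.035])-ey*L*np.sin(a)+np.array([0,0,L*np.cos(a)])
        for p,qq in((T,t),(S,s)):
            for sg,q in zip((-1,1),qq): r+=list(proj(p,top+sg*.108*ex)-np.array(q))
    return r
for L in(.155,.16):
    R=least_squares(lambda v:fun(v,L),[.503,.187,-.135,-.2,.74]);print(L,np.round(R.x,4),R.cost,np.round(R.fun,1))
E
```

```text
0.155 [ 0.5057  0.198  -0.1157 -0.1516  0.833 ] 3.1932434054171304 [-1.   0.4 -0.6 -0.5  0.9 -0.6 -0.6 -0.4 -0.4  1.2  0.2 -0.4 -0.9 -0.
  0.1 -0.4]
0.16 [ 0.5061  0.2044 -0.1148 -0.1141  0.8577] 7.638173045944204 [-2.   0.4 -1.6 -0.8  1.3 -1.1 -1.  -1.1 -0.4  1.3  0.1 -0.3 -0.8 -0.1
  0.2 -0.4]
```

```bash
python3 - <<'E'
from h import *
T=cams.snapshot("top")
def edges(img,s,ox,oy,side):
    hsv=cv2.cvtColor(img,cv2.COLOR_BGR2HSV); b=((hsv[...,0]>100)&(hsv[...,0]<125)&(hsv[...,1]>110)&(hsv[...,2]>50))
    pts=[]
    for v in range(int((175-oy)*s),int((222-oy)*s)):
        u=np.nonzero(b[v,int((130-ox)*s):int((185-ox)*s)])[0]
        if len(u)>3:
            u=(u.max()+.5 if side>0 else u.min()-.5)+int((130-ox)*s); pts.append(((u+.5)/s-.5+ox,(v+.5)/s-.5+oy))
    return np.array(pts)
for nm,s,ox,oy,side,zs in(("crop0.png",3.5,120,110,1,(0,.012)),("b1t.png",3,80,110,1,(0,.012)),("b4t.png",3,80,110,-1,(.012,.012))):
    e=edges(cv2.imread("pics/"+nm),s,ox,oy,side)
    for z in zs:
        X=np.array([ray(T,q,z) for q in e]); k=np.polyfit(X[:,0],X[:,1],1); r=X[:,1]-np.polyval(k,X[:,0]); k=np.polyfit(X[abs(r)<.004,0],X[abs(r)<.004,1],1); w=np.arctan(k[0])
        print(nm,z,len(e),"yaw",round(w,3),"edge y at x=.503",round(np.polyval(k,.503),4),"-> stand y",round(np.polyval(k,.503)+side*.04/np.cos(w),4))
E
```

```text
crop0.png 0 165 yaw -0.112 edge y at x=.503 0.156 -> stand y 0.1963
crop0.png 0.012 165 yaw -0.112 edge y at x=.503 0.1531 -> stand y 0.1933
b1t.png 0 141 yaw -0.113 edge y at x=.503 0.1561 -> stand y 0.1963
b1t.png 0.012 141 yaw -0.113 edge y at x=.503 0.1531 -> stand y 0.1934
b4t.png 0.012 141 yaw -0.111 edge y at x=.503 0.2344 -> stand y 0.1942
b4t.png 0.012 141 yaw -0.111 edge y at x=.503 0.2344 -> stand y 0.1942
```

The screen stays put with the fingers clear. Three estimates of its angle, the last two with the refined stand position:

| Method | Angle (rad) |
|---|---|
| Rail in the top view | about 0.79 |
| Two-view fit | about 0.83 |
| Finger geometry | about 0.83 |

All are inside 0.645–0.925. The flange is 2–3 mm off centre, and the tape and elbow look unmoved. I'm handing in.

```bash
python3 - <<'E'
from h import *
p=cams.snapshot("top"); 
for q in("tape_center","elbow_center","wirebrush_grip"):
    for r in cams.outline_of(p,q)[:2]: print(q,round(r["conf"],2),np.round(r["centre"],1))
railfit(p); o=get_obs(); print(o["time"],np.abs(o["qvel"]).max(),o["wrist_force"])
print(ticket.close_job())
E
```

```text
tape_center 0.69 [255.2 125.2]
elbow_center 0.81 [202.1 125.9]
elbow_center 0.19 [222.2 211.2]
wirebrush_grip 0.75 [171.2 199.6]
wirebrush_grip 0.65 [332. 150.]
rail box [[173.89999389648438, 228.8000030517578], [183.5, 166.5], [188.89999389648438, 167.3000030517578], [179.3000030517578, 229.6999969482422]]
(0.503, 0.187) a 0.741 0.9
(0.503, 0.181) a 0.7 0.5
(0.503, 0.193) a 0.782 1.2
18.25 0.0026712115199769727 [0.55727608 0.34923011 0.13288727]
the job is handed in; nothing more can be done
None
```

I slid the small aluminium flange into the ring with the part-open fingers. I then pushed the spark screen over from behind with the fingers shut, backed the arm clear and handed the job in at 18.3 s.

**Flange:** the last top view puts it about 2.4 mm from the ring's centre (limit 15 mm). The last side reading said 18 mm, but by then the screen hid about a third of the flange in that view. With a clear view just after the push, the side camera gave about 2 mm.

**Screen:** it stayed where I let go. My angle estimates disagree somewhat, at about 0.79 rad (rail in the top view) and 0.83 (two-view fit and finger geometry). All are inside 0.645–0.925, probably a little past 45°. My first stand position was about 7 mm off; with it, the rail estimate read 0.74.

**Tape, elbow and brush:** none was touched on purpose. At the end the elbow and brush were detected within about 2 pixels of where they started. The tape detection moved 5 pixels, but in the pictures its centre is still at column 251.7, so I take that as detection noise.

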